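# Clear the broken chips off the repair plate into the scrap case

### The job

Open the lid of the scrap case all the way, so that it rests on its stop. Then take the scraper block from its mat and wipe the three broken housing chips off the work plate into the open case, touching the chips with the scraper only, never with the gripper. Stand the scraper upright on its mat again and let go of it; leave the lid open and the other things where they are.

Things in the scene. Friction and masses are not known exactly. Their poses are not given: they have to be found in the camera images.
- plate: fixed dark work plate on a block, 130 (x) by 200 mm (y); origin under its centre on the table. Wiping surface 92 mm above the table; lips 6 mm wide stand 10 mm above it along both long sides (118 mm clear between them); both short ends (y = +-100 mm) are open and flush. The case stands at one short end and the mat lies at the other; which is which changes.
- case: fixed grey scrap case, open box 140 mm (x) by 160 mm (y) by 80 mm high, walls 4 mm, with a hinged lid; origin under its centre on the table, its axes parallel to the plate's. Its y wall stands 4 mm from the plate's short end, its rim 12 mm below the wiping surface.
- lid (a joint): angle of the case's lid: 0 closed, grows as the front rises, 1.75 rad is its stop (just past upright; it stays there by its weight, and falls shut when let go before upright). Lid 140 x 158 x 6 mm.
- lid_handle (a point): middle of the lid's loop handle: a round steel bar 12 mm thick, 100 mm long along the case's y, 42 mm out from the lid's front edge in the plane of the lid (36 mm free gap between bar and edge); closed, it is in front of the case (towards its -x), 83 mm above the table, 182 mm from the hinge.
- lid_hinge (a point): middle of the lid's hinge axis, along the case's y, at the case's far (+x) rim, 83 mm above the table.
- mat: fixed black rubber mat, 210 (x) by 150 (y) by 4 mm, lying at the plate's other short end; origin under its centre, axes parallel to the plate's.
- scraper: loose wooden scraper block with a rubber wiping edge, standing upright on the mat, 220 g; origin under its centre. Wiping edge 100 mm long along its x, the rubber foot 30 mm thick (y), 18 mm high; body 26 mm thick (y) up to 48 mm; above it the grip, 80 mm (x) by 22 mm (y), up to 101 mm.
- scraper_grip (a point): middle of the scraper's grip, 78 mm above its underside; pinch it across its y (22 mm).
- chip_a: loose white plastic chip, 56 x 28 mm, a strip 8 mm thick with one edge raised to 13 mm, on the plate; origin under its centre.
- chip_b: loose white plastic chip, 56 x 30 mm, 8 mm thick with a round boss 13 mm high, on the plate; origin under its middle.
- chip_c: loose white plastic chip, 50 x 30 mm, an angular bit 10 mm thick, on the plate; origin under its middle.
- phone: bystander, to be left alone: smartphone lying flat, 74 x 150 x 9 mm, at the right of the bench; origin under its centre
- tape: bystander, to be left alone: black desk tape dispenser, 60 x 150 x 72 mm, beyond the plate; origin under its centre
- screwdriver: bystander, to be left alone: screwdriver, 130 mm long, lying on the far end of the mat; origin under its middle, its x axis along it
- carton: bystander, to be left alone: small cardboard box, 100 x 130 x 45 mm; origin under its centre
- mug: bystander, to be left alone: white mug, 80 mm across, 90 mm high; origin under its centre
- jar: bystander, to be left alone: closed jar, 64 mm across, 80 mm high; origin under its centre
Mind the look-alikes: they are no part of the job. Leave any orange look-alike of the case alone.

How it is judged:
On the way, in this order (a step that is already met when the one before it is completed fails the run):
1. the lid of the scrap case is open and rests on its stop (value of joint lid above 1.68 rad and velocity of joint lid below 0.2 rad/s), for 0.2 s.
2. the scraper is down on the work plate, between its lips (x of scraper in the frame of plate between -0.04 and 0.04 m and y of scraper in the frame of plate between -0.115 and 0.115 m and z of scraper in the frame of plate between 0.079 and 0.103 m), for 0.2 s.
3. all three chips are in the scrap case (x of chip_a in the frame of case between -0.07 and 0.07 m and y of chip_a in the frame of case between -0.08 and 0.08 m and z of chip_a in the frame of case between -0.005 and 0.08 m and x of chip_b in the frame of case between -0.07 and 0.07 m and y of chip_b in the frame of case between -0.08 and 0.08 m and z of chip_b in the frame of case between -0.005 and 0.08 m and x of chip_c in the frame of case between -0.07 and 0.07 m and y of chip_c in the frame of case between -0.08 and 0.08 m and z of chip_c in the frame of case between -0.005 and 0.08 m), for 0.3 s.
4. the scraper stands on its mat again (x of scraper in the frame of mat between -0.105 and 0.105 m and y of scraper in the frame of mat between -0.075 and 0.075 m and z of scraper in the frame of mat between -0.003 and 0.012 m and angle between scraper's own z axis and vertical below 0.15 rad and linear speed of scraper below 0.02 m/s), for 0.2 s.
At the end, for the whole second after the job is handed in: All three chips lie still inside the scrap case, below its rim; the lid is open on its stop (above 1.68 rad); the scraper stands upright (within 0.15 rad) and still on the mat, its underside centre within the mat's outline, released (all of step 3 and all of step 4 and value of joint lid above 1.68 rad and linear speed of each of chip_a, chip_b, chip_c below 0.03 m/s); the robot touches nothing.
It fails at once if the gripper or arm touches a chip (contact force between any of the fingers, the arm and chip_a above 0.5 N or contact force between any of the fingers, the arm and chip_b above 0.5 N or contact force between any of the fingers, the arm and chip_c above 0.5 N).
It fails at once if a bystander is moved by more than 40 mm (distance of any of phone, tape, screwdriver, carton, mug, jar from where it was at the start of the episode above 0.04 m).
It also fails if it takes over 72 s, if anything falls off the work surface, if the arm or the gripper's body presses on something with over 40 N, if the wrist force passes 120 N, or if a joint passes its speed limit or range.

### The arm

A 6-joint arm with a two-finger parallel gripper is mounted at the origin on the work surface. World frame = base frame: x ahead of the robot, y to its left, z up, the work surface at z = 0. Lengths are in m, angles in rad, forces in N, time in s.
With the tool pointing down it reaches from about 0.375 to 0.9 m from the base axis. Payload 3.1 kg.
Tool frame: the origin (TCP) lies at the very end of the fingers, on their centre line; the grasp point (between the pads) lies 19 mm behind it; z points along the fingers, y is the line along which they close (so a half turn about z gives the same grasp; the last joint's range is limited). The gripper opens to 85 mm and grips with 20 to 120 N. Pads are 22 mm wide; open, the fingers measure 114 mm over their backs; the gripper's body (76 mm by 85 mm) begins 54 mm behind the grasp point. The pads swing forward as they close: fully open they stand 13 mm farther back than shut.
Start: joints at [-1.496, 0.527, 1.433, -0, 1.181, -0.178], TCP at [0.156, -0.605, 0.231] pointing down, gripper open.
Joint ranges: [-3.08, 3.08], [-0.75, 2.2], [0.22, 2.44], [-1.43, 4.57], [0, 2.65], [-2.85, 2.85]. Speed limits (rad/s): [2.79, 2.79, 3.14, 3.14, 3.14, 3.14].

### API

Orientations are given as a unit quaternion [x, y, z, w].
In Python, from station import manip, vision gives the robot as it stands.
- The arm moves only by the tool drive_tool, never from a script. Its argument "deltas" is a list that holds one entry, the list of rows, each a list of 4 numbers: the shift along the tool's x, y, z in mm, then the turn about the tool's z in rad. A call has 1 to 5 rows; each row is the pose to reach, as a shift and turn from the pose commanded when the call began, along the tool's axes at that moment; what a row does not reach only later rows make up. A row lasts 1/12 s, in which the tool goes at most 41.7 mm and 7.16 degrees, less where a joint would pass 70% of its speed; a pose out of reach is approached as far as the arm can. A call with a gripper value outside its range is refused whole. "jaw" is the finger opening in mm, from 0 to 85.4, set as the call begins (left out, the last holds). The fingers move at their own pace and stop on an object; "force" is the grip in N (left out, the last holds). Time passes only in rows, so rows that repeat a pose let the fingers close. It gives the time, the measured TCP pose, the force, the opening and the grip force at its end, in the units of the state.
- manip.sense(): the state, without advancing time (a new reading comes with each control period).
- vision.snapshot(name): name is "scene" or "top" or "wrist"; returns the picture (384x512x3 uint8, red, green, blue); there is no depth.
- vision.camera_model(name): a dict with "camera_matrix" (3x3 intrinsics, pixels), "D" ([k1, k2, p1, p2, k3] as OpenCV has them; the pictures are not rectified), "rvec" (rotation vector, rad) and "tvec" (3), from world to camera coordinates, as OpenCV has them. Camera axes: x right, y down, z forward; pixel columns grow to the right and rows downward; lengths in m; the calibration is good to about 2 mm. A picture is of the moment at which its call begins: read the wrist's pose just before it. camera_model takes no time and is no camera call; for the wrist camera it gives the pose at the moment of the call.
- manip.sign_off(): hands the job in; it is judged then, once.
The state is a dict: "t": time; "q": joint angles; "qd": joint speeds; "tau": joint torques, N m; "tcp_pos": TCP position; "tool_rot": TCP orientation; "force": force on the tool from outside, world axes, zero at the start; "ft_torque": the same for the moment, N m; "finger_gap": opening from 0.0 (shut) to 1.0 (fully open); "gripper_force": force on a finger pad.
Only numpy, scipy, OpenCV 4.12 (cv2) and the standard library are available. Lean on these libraries where they do the work, as an engineer would, in place of code of your own. Each camera call takes 0.05 s, during which the arm holds its last target. There are 200 camera calls.

## Working session

There is one attempt and no reset: what is moved stays moved. The work goes in short steps, Python scripts to look and compute and a tool call to move; the robot and the scene stay as the last step left them, time stands still between calls to the robot, and variables do not carry over. Pictures are saved under pics/ and viewed, at most 12 in all, crops included, and the job is handed in when it is done.

Besides the shell and the picture viewer there is one more tool, called after "Call:" in YAML: its name, and indented under it one key for each argument. drive_tool: Moves the arm, as the interface text tells. Its arguments: {"type":"object","properties":{"deltas":{"type":"array"},"jaw":{"type":"number"},"force":{"type":"number"}},"required":["deltas"]}

```bash
mkdir -p pics; ls; python3 - <<'E'
from station import manip, vision
import cv2
s=manip.sense();print(s)
for n in("scene","top"):
    im=vision.snapshot(n);cv2.imwrite(f"pics/{n}0.png",cv2.resize(im[:,:,::-1],(800,600),interpolation=cv2.INTER_CUBIC));cv2.imwrite(f"pics/raw_{n}0.png",im[:,:,::-1])
    print(vision.camera_model(n))
E
```

```text
pics
{'t': 0.0, 'q': array([-1.49651264e+00,  5.28470690e-01,  1.43389300e+00,  9.41853683e-06,
        1.18138582e+00, -1.78495374e-01]), 'qd': array([ 0.0005705 , -0.00152358,  0.00046964,  0.00035423, -0.00073273,
        0.00167069]), 'tau': array([-7.35890280e-04, -4.42350197e+01, -1.78026116e+01, -1.62947281e-04,
        8.46853887e-03,  1.26415225e-07]), 'tcp_pos': array([ 0.15629037, -0.6044133 ,  0.23033379]), 'tool_rot': array([ 9.92023119e-01,  1.26051452e-01,  6.05158348e-05, -1.07673756e-03]), 'force': array([ 0.446668  , -0.20815332, -0.20005476]), 'ft_torque': array([ 0.04006124, -0.00566299,  0.05145635]), 'gripper_force': 0.0, 'finger_gap': 0.9992347168485256}
{'camera_matrix': array([[355.28684536,   0.        , 251.72879189],
       [  0.        , 355.28684536, 191.26183459],
       [  0.        ,   0.        ,   1.        ]]), 'D': array([-0.04816394,  0.        ,  0.        ,  0.        ,  0.        ]), 'rvec': array([ 1.5215257 ,  1.84946253, -0.89254978]), 'tvec': array([ 0.08926689, -0.26737913,  1.75111516])}
{'camera_matrix': array([[448.82313512,   0.        , 254.41843052],
       [  0.        , 448.82313512, 195.06609115],
       [  0.        ,   0.        ,   1.        ]]), 'D': array([-0.12341514,  0.        ,  0.        ,  0.        ,  0.        ]), 'rvec': array([ 2.15413112, -2.19743707,  0.09459357]), 'tvec': array([0.00263199, 0.54136492, 1.27448253])}
```

View pics/top0.png

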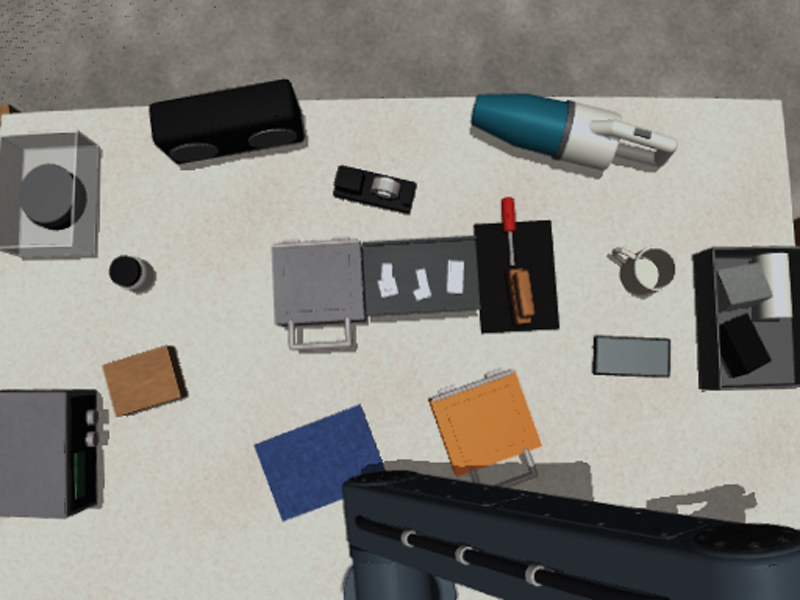

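View pics/scene0.png

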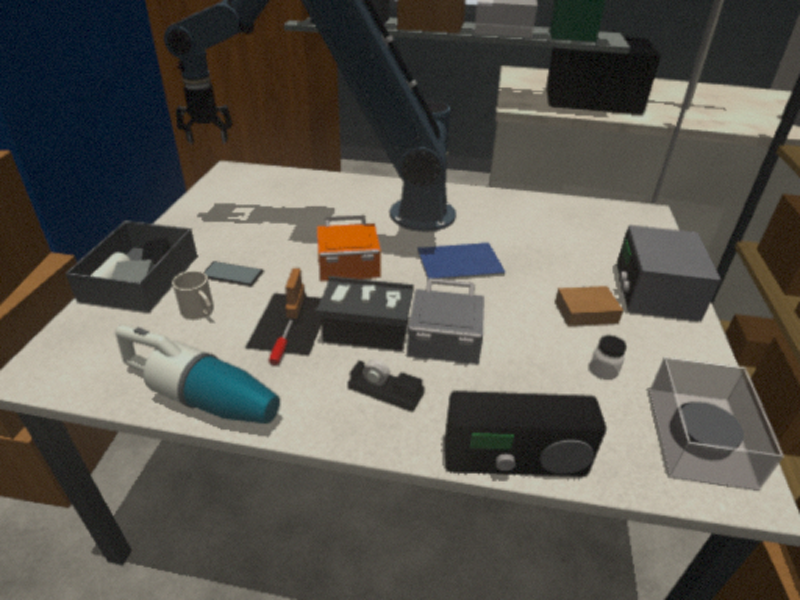

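The top view shows two candidates for the case: the grey one at (318,285) with its handle at (322,335), and the orange one at (485,420). The grey one fits, because it stands against the dark plate (420,275). The mat is at (517,275) with the scraper at (521,295). I'll confirm this in an enlarged crop and measure there.

```bash
cat > h.py <<'E'
import numpy as np, cv2
from station import manip, vision
def px2w(name,uv,z):
    m=vision.camera_model(name);K,D=m["camera_matrix"],m["D"]
    R=cv2.Rodrigues(m["rvec"])[0];c=-R.T@m["tvec"]
    p=cv2.undistortPoints(np.array(uv,float).reshape(-1,1,2),K,D).reshape(-1,2)
    d=np.c_[p,np.ones(len(p))]@R
    return c+d*((np.asarray(z)-c[2])/d[:,2])[:,None]
def crop(name,x0,y0,x1,y1,k,out,im=None):
    im=vision.snapshot(name)[:,:,::-1] if im is None else im
    cv2.imwrite(out,cv2.resize(im[y0:y1,x0:x1],None,fx=k,fy=k,interpolation=cv2.INTER_CUBIC))
E
python3 -c "
from h import *
crop('top',168,125,368,230,4,'pics/c0.png',cv2.imread('pics/raw_top0.png'))"
```

```text
(no output)
```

View pics/c0.png

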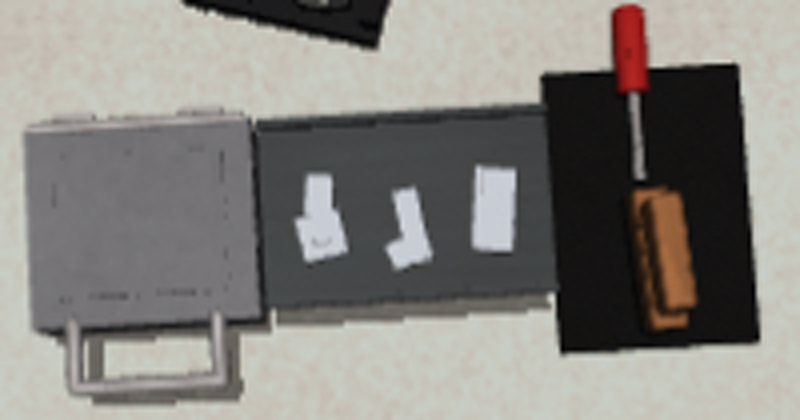

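The crop confirms the grey case, with its bar from (70,388) to (227,383). The chips lie at (322,220), (410,228) and (494,208). The scraper's grip top is at (643,200)-(696,303), and the mat's corners are (543,74) and (759,339).

```bash
python3 - <<'E'
from h import *
np.set_printoptions(precision=4,suppress=True)
def f(n,p,z):
    w=px2w('top',np.array([168,125])+(np.array(p)+.5)/4-.5,[z]*len(p))[:,:2];print(n,w.tolist().__repr__() if 0 else w.round(4).tolist(),'c',w.mean(0));return w
f('mat',[(543,74),(738,65),(759,339),(561,352)],.004)
f('plate',[(258,120),(547,105),(556,292),(268,305)],.102)
f('lid',[(25,132),(250,120),(262,322),(36,330)],.086)
f('bar',[(70,388),(227,383)],.087)
f('grip',[(643,200),(679,190),(696,303),(662,313)],.105)
f('foot',[(631,192),(651,329)],.052)
f('chips',[(322,220),(410,228),(494,208)],.102)
f('chip ext',[(298,215),(345,245),(320,175),(515,170),(515,250),(470,250),(410,268)],.102)
f('driver',[(628,8),(640,180)],.02)
print(vision.camera_model('wrist'))
E
```

```text
mat [[0.6953, -0.1569], [0.6999, -0.3035], [0.4947, -0.3107], [0.4883, -0.1638]] c [ 0.5945 -0.2337]
plate [[0.647, 0.0508], [0.6536, -0.1479], [0.5246, -0.15], [0.5197, 0.0459]] c [ 0.5862 -0.0503]
lid [[0.6451, 0.2143], [0.65, 0.0571], [0.5092, 0.0509], [0.5067, 0.2071]] c [0.5778 0.1324]
bar [[0.4663, 0.1836], [0.4678, 0.0755]] c [0.467  0.1296]
grip [[0.5861, -0.2112], [0.5926, -0.2362], [0.5149, -0.245], [0.5086, -0.2215]] c [ 0.5506 -0.2285]
foot [[0.599, -0.2117], [0.501, -0.2226]] c [ 0.55   -0.2171]
chips [[0.577, 0.0082], [0.5703, -0.0517], [0.5829, -0.1094]] c [ 0.5768 -0.051 ]
chip ext [[0.5808, 0.0245], [0.5596, -0.0072], [0.608, 0.009], [0.6089, -0.1245], [0.5538, -0.1229], [0.5544, -0.0922], [0.543, -0.0511]] c [ 0.5726 -0.0521]
driver [[0.7407, -0.2198], [0.6121, -0.2238]] c [ 0.6764 -0.2218]
{'camera_matrix': array([[281.1246,   0.    , 255.9126],
       [  0.    , 281.1246, 190.8576],
       [  0.    ,   0.    ,   1.    ]]), 'D': array([-0.0673,  0.    ,  0.    ,  0.    ,  0.    ]), 'rvec': array([-2.2726,  1.76  ,  0.2862]), 'tvec': array([-0.6247, -0.041 ,  0.3809])}
```

```bash
cat >> h.py <<'E'
def plan(p,psi,wps):
    """wps: (target xyz, yaw, rows); prints rows per call in tool axes at call start"""
    p=np.array(p,float)
    for t,ps,n in wps:
        d=(np.array(t)-p)*1000;c,s=np.cos(psi),np.sin(psi)
        v=np.array([c*d[0]+s*d[1],s*d[0]-c*d[1],-d[2],0]);v[3]=psi-ps
        print('->',t,round(ps,3),'step mm',round(np.linalg.norm(d)/n,1));print([[round(float(x),3 if j==3 else 0) for j,x in enumerate(v*(i+1)/n)] for i in range(n)])
        p,psi=np.array(t),ps
E
python3 - <<'E'
from h import *
plan([.1563,-.6044,.2303],.2528,[([.30,-.47,.24],.80,5),([.40,-.29,.24],1.2,5),([.448,-.09,.22],1.6,5),([.468,.105,.16],1.604,5),([.467,.130,.066],1.604,5)])
E
```

```text
-> [0.3, -0.47, 0.24] 0.8 step mm 39.4
[[35.0, -19.0, -2.0, -0.109], [69.0, -38.0, -4.0, -0.219], [104.0, -57.0, -6.0, -0.328], [138.0, -75.0, -8.0, -0.438], [173.0, -94.0, -10.0, -0.547]]
-> [0.4, -0.29, 0.24] 1.2 step mm 41.2
[[40.0, -11.0, -0.0, -0.08], [80.0, -21.0, -0.0, -0.16], [119.0, -32.0, -0.0, -0.24], [159.0, -43.0, -0.0, -0.32], [199.0, -54.0, -0.0, -0.4]]
-> [0.448, -0.09, 0.22] 1.6 step mm 41.3
[[41.0, -6.0, 4.0, -0.08], [82.0, -11.0, 8.0, -0.16], [122.0, -17.0, 12.0, -0.24], [163.0, -22.0, 16.0, -0.32], [204.0, -28.0, 20.0, -0.4]]
-> [0.468, 0.105, 0.16] 1.604 step mm 41.0
[[39.0, 5.0, 12.0, -0.001], [78.0, 10.0, 24.0, -0.002], [117.0, 15.0, 36.0, -0.002], [155.0, 21.0, 48.0, -0.003], [194.0, 26.0, 60.0, -0.004]]
-> [0.467, 0.13, 0.066] 1.604 step mm 19.5
[[5.0, -0.0, 19.0, 0.0], [10.0, -0.0, 38.0, 0.0], [15.0, -0.0, 56.0, 0.0], [20.0, -0.0, 75.0, 0.0], [25.0, -0.0, 94.0, 0.0]]
```

Call:
drive_tool:
  deltas:
    - [[35,-19,-2,-0.11],[69,-38,-4,-0.22],[104,-57,-6,-0.33],[138,-75,-8,-0.44],[173,-94,-10,-0.547]]
  jaw: 36

```text
t: 0.52
tcp_pos: [0.3011, -0.4693, 0.2409]
tool_rot: [0.92, 0.391, 0.0, -0.0]
force: [1.8, -0.5, -0.1]
finger_gap: 0.424
gripper_force: 0.0
```

Call:
drive_tool:
  deltas:
    - [[40,-11,0,-0.08],[80,-21,0,-0.16],[119,-32,0,-0.24],[159,-43,0,-0.32],[199,-54,0,-0.4]]

```text
t: 0.93
tcp_pos: [0.4007, -0.2884, 0.2411]
tool_rot: [0.824, 0.566, 0.0, -0.0]
force: [0.7, -0.0, -1.0]
finger_gap: 0.421
gripper_force: 0.0
```

Call:
drive_tool:
  deltas:
    - [[40,-6,4,-0.08],[80,-11,8,-0.16],[120,-17,12,-0.24],[160,-22,16,-0.32],[200,-28,20,-0.4]]

```text
t: 1.35
tcp_pos: [0.4467, -0.092, 0.221]
tool_rot: [0.696, 0.719, 0.0, -0.0]
force: [1.3, 0.7, 0.1]
finger_gap: 0.422
gripper_force: 0.0
```

Call:
drive_tool:
  deltas:
    - [[40,5,12,0],[79,11,24,0],[119,17,36,0],[158,22,48,0],[196,28,60,0]]

```text
t: 1.77
tcp_pos: [0.4684, 0.1049, 0.1606]
tool_rot: [0.697, 0.717, -0.0, -0.0]
force: [0.1, -1.0, -0.1]
finger_gap: 0.42
gripper_force: 0.0
```

Call:
drive_tool:
  deltas:
    - [[12,0,10,0],[25,0,20,0],[25,0,30,0],[25,0,40,0],[25,0,40,0]]

```text
t: 2.18
tcp_pos: [0.4667, 0.1282, 0.1196]
tool_rot: [0.696, 0.718, -0.002, -0.001]
force: [-0.4, -0.8, -0.3]
finger_gap: 0.421
gripper_force: 0.0
```

```bash
python3 - <<'E'
from h import *
print(manip.sense()['tcp_pos'])
crop('wrist',0,0,512,384,1.5,'pics/w0.png')
m=vision.camera_model('wrist')
for p in ([.467,.13,.083],[.468,.08,.083],[.466,.18,.083]):print(cv2.projectPoints(np.array([p]),m['rvec'],m['tvec'],m['camera_matrix'],m['D'])[0].ravel()*1.5)
E
```

```text
[0.46672703 0.12820304 0.11958391]
[383.37600849 323.71242082]
[382.48545928 414.39193846]
[384.43159747 216.33156008]
```

View pics/w0.png

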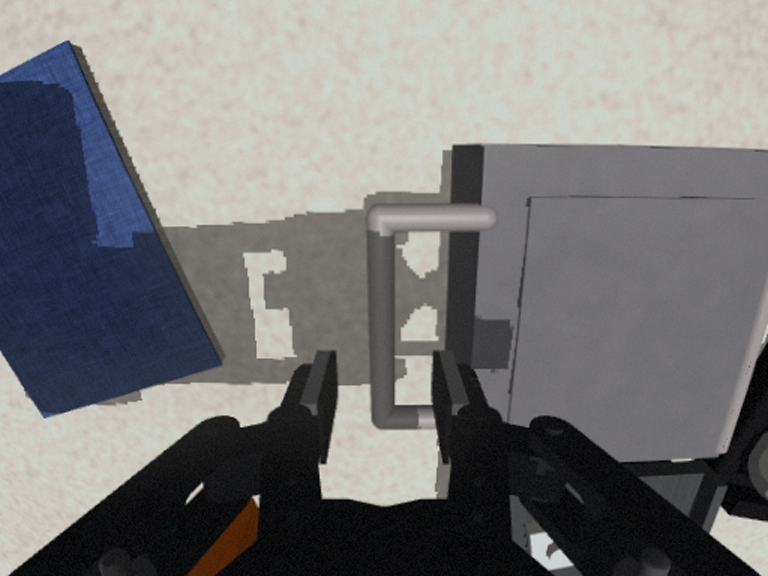

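The wrist view shows the bar at column 382, rows 216-420, centred between the fingers and matching my prediction. I'll go down and close.

Call:
drive_tool:
  deltas:
    - [[0,0,18,0],[0,0,36,0],[0,0,54,0],[0,0,54,0]]

```text
t: 2.57
tcp_pos: [0.4669, 0.1274, 0.0656]
tool_rot: [0.697, 0.717, -0.002, -0.002]
force: [-0.1, 1.1, 0.1]
finger_gap: 0.422
gripper_force: 0.0
```

Call:
drive_tool:
  deltas:
    - [[0,0,0,0],[0,0,0,0],[0,0,0,0],[0,0,0,0],[0,0,0,0]]
  jaw: 5
  force: 35

```text
t: 2.98
tcp_pos: [0.4653, 0.1275, 0.068]
tool_rot: [0.696, 0.718, -0.002, -0.002]
force: [-5.1, -0.8, 1.0]
finger_gap: 0.122
gripper_force: 34.3
```

Call:
drive_tool:
  deltas:
    - [[0,1,-22,0],[0,5,-43,0],[0,12,-64,0],[0,20,-84,0],[0,32,-103,0]]

```text
t: 3.4
tcp_pos: [0.4955, 0.1287, 0.1716]
tool_rot: [0.697, 0.718, -0.003, -0.003]
force: [-6.6, 0.3, 0.7]
finger_gap: 0.121
gripper_force: 34.2
```

Call:
drive_tool:
  deltas:
    - [[0,13,-17,0],[0,29,-33,0],[0,46,-46,0],[0,64,-58,0],[0,84,-67,0]]

```text
t: 3.82
tcp_pos: [0.5822, 0.1321, 0.2415]
tool_rot: [0.697, 0.718, -0.0, -0.001]
force: [-1.7, 2.3, 2.6]
finger_gap: 0.122
gripper_force: 35.0
```

Call:
drive_tool:
  deltas:
    - [[0,21,-7,0],[0,42,-11,0],[0,64,-12,0],[0,80,-11,0],[0,93,-10,0]]

```text
t: 4.23
tcp_pos: [0.6788, 0.1356, 0.2502]
tool_rot: [0.697, 0.717, 0.003, 0.0]
force: [-1.5, 3.8, -0.8]
finger_gap: 0.125
gripper_force: 35.6
```

Call:
drive_tool:
  deltas:
    - [[0,2,0,0],[0,4,1,0],[0,4,1,0],[0,4,1,0]]

```text
t: 4.57
tcp_pos: [0.6798, 0.1356, 0.2502]
tool_rot: [0.696, 0.718, 0.001, -0.001]
force: [-6.3, 3.3, 9.3]
finger_gap: 0.121
gripper_force: 36.2
```

Call:
drive_tool:
  deltas:
    - [[0,0,0,0],[0,0,0,0],[0,0,0,0],[0,0,0,0],[0,0,0,0]]
  jaw: 50

```text
t: 4.98
tcp_pos: [0.6814, 0.1337, 0.2462]
tool_rot: [0.697, 0.717, 0.0, 0.0]
force: [0.7, -0.7, -0.3]
finger_gap: 0.585
gripper_force: 0.0
```

Call:
drive_tool:
  deltas:
    - [[0,0,-15,0],[0,0,-30,0],[0,0,-45,0],[0,0,-60,0],[0,0,-60,0]]

```text
t: 5.4
tcp_pos: [0.6832, 0.1339, 0.3099]
tool_rot: [0.697, 0.717, 0.003, 0.002]
force: [0.4, -0.1, 1.7]
finger_gap: 0.583
gripper_force: 0.0
```

```bash
python3 - <<'E'
from h import *
cv2.imwrite('pics/scene1.png',cv2.resize(vision.snapshot('scene')[90:270,130:350,::-1],None,fx=3,fy=3,interpolation=cv2.INTER_CUBIC))
p=manip.sense()['tcp_pos'];print(p)
plan(p,1.603,[([.60,.0,.30],1.2,5),([.58,-.13,.26],.6,5),([.553,-.229,.2],.118,5)])
E
```

```text
[0.68236026 0.13387528 0.30804541]
-> [0.6, 0.0, 0.3] 1.2 step mm 31.5
[[-26.0, -17.0, 2.0, 0.081], [-52.0, -35.0, 3.0, 0.161], [-79.0, -52.0, 5.0, 0.242], [-105.0, -69.0, 6.0, 0.322], [-131.0, -87.0, 8.0, 0.403]]
-> [0.58, -0.13, 0.26] 0.6 step mm 27.5
[[-26.0, 6.0, 8.0, 0.12], [-51.0, 11.0, 16.0, 0.24], [-77.0, 17.0, 24.0, 0.36], [-103.0, 23.0, 32.0, 0.48], [-128.0, 28.0, 40.0, 0.6]]
-> [0.553, -0.229, 0.2] 0.118 step mm 23.8
[[-16.0, 13.0, 12.0, 0.096], [-31.0, 27.0, 24.0, 0.193], [-47.0, 40.0, 36.0, 0.289], [-63.0, 53.0, 48.0, 0.386], [-78.0, 66.0, 60.0, 0.482]]
```

View pics/scene1.png

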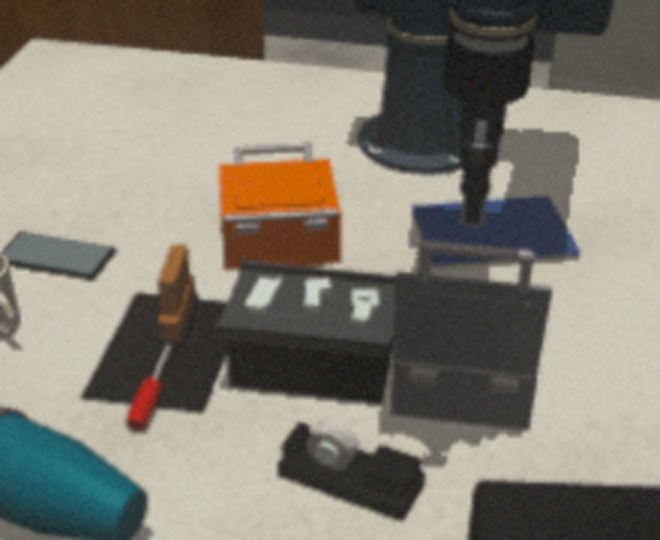

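The lid stands open behind the case, with its handle at (475,255) and the gripper clear above it. Next I'll go to the scraper.

Call:
drive_tool:
  deltas:
    - [[-26,-17,2,0.08],[-52,-35,3,0.16],[-79,-52,5,0.24],[-105,-69,6,0.32],[-131,-87,8,0.403]]
  jaw: 60

```text
t: 5.87
tcp_pos: [0.5966, -0.0005, 0.2967]
tool_rot: [0.827, 0.562, -0.001, -0.001]
force: [0.0, -0.0, 0.4]
finger_gap: 0.703
gripper_force: 0.0
```

Call:
drive_tool:
  deltas:
    - [[-26,6,8,0.12],[-51,11,16,0.24],[-77,17,24,0.36],[-103,23,32,0.48],[-128,28,40,0.6]]

```text
t: 6.28
tcp_pos: [0.5763, -0.1301, 0.2566]
tool_rot: [0.957, 0.291, -0.001, -0.001]
force: [0.1, 1.4, 0.2]
finger_gap: 0.701
gripper_force: 0.0
```

Call:
drive_tool:
  deltas:
    - [[-16,13,10,0.1],[-31,27,20,0.2],[-47,40,32,0.3],[-63,53,46,0.4],[-78,66,60,0.482]]

```text
t: 6.7
tcp_pos: [0.5487, -0.228, 0.1965]
tool_rot: [0.998, 0.055, -0.001, -0.001]
force: [-0.5, -0.6, 0.1]
finger_gap: 0.7
gripper_force: 0.0
```

```bash
python3 - <<'E'
from h import *
s=manip.sense();print(s['tcp_pos'],2*np.arctan2(s['tool_rot'][1],s['tool_rot'][0]),s['q'])
crop('wrist',0,0,512,384,1.5,'pics/w1.png')
m=vision.camera_model('wrist')
for p in ([.551,-.229,.105],[.591,-.224,.105],[.511,-.234,.105]):print(cv2.projectPoints(np.array([p]),m['rvec'],m['tvec'],m['camera_matrix'],m['D'])[0].ravel()*1.5)
E
```

```text
[ 0.54874289 -0.22799156  0.19645566] 0.10982835041221972 [-5.81645023e-01  5.28112981e-01  1.54619170e+00 -8.35180199e-05
  1.06919047e+00  8.79363181e-01]
[380.4842152  284.72706679]
[378.89447842 215.12600455]
[381.92489099 347.34102146]
```

View pics/w1.png

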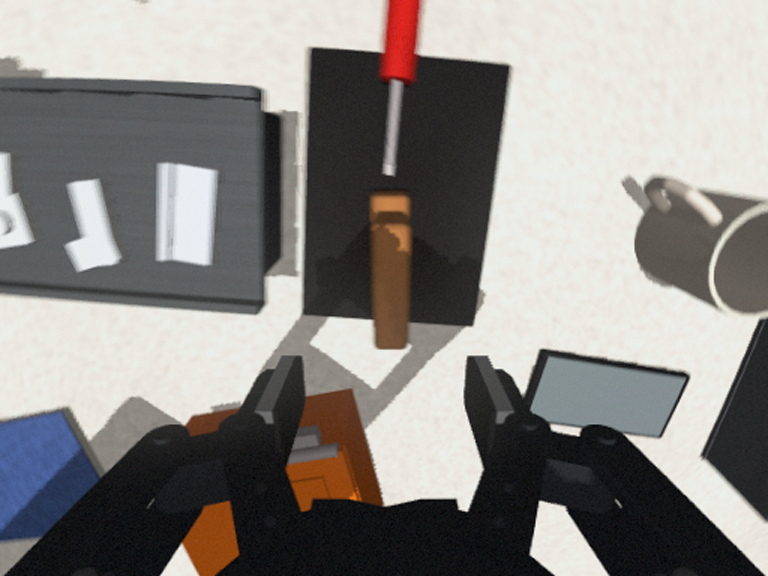

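```bash
python3 - <<'E'
from h import *
np.set_printoptions(precision=4,suppress=True)
f=lambda p,z:print(px2w('wrist',np.array(p)/1.5,[z]*len(p))[:,:2].round(4).tolist())
f([(310,47),(510,66),(473,326),(304,315)],.004)
f([(374,348),(410,348),(371,224),(411,224)],.105)
f([(262,88),(263,312)],.102)
f([(370,192),(411,192)],.052)
m=vision.camera_model('top')
for p in ([.551,-.235,.105],[.591,-.235,.105]):print(((cv2.projectPoints(np.array([p]),m['rvec'],m['tvec'],m['camera_matrix'],m['D'])[0].ravel()-[168,125])+.5)*4-.5)
E
```

```text
[[0.6897, -0.1633], [0.6929, -0.3076], [0.4882, -0.3149], [0.4832, -0.1694]]
[[0.51, -0.2292], [0.5123, -0.2511], [0.5857, -0.2202], [0.588, -0.2421]]
[[0.65, -0.1573], [0.5253, -0.1604]]
[[0.5971, -0.2168], [0.6, -0.2439]]
[679.4652 250.5132]
[677.2776 192.3366]
```

The grip top spans (374-410, 222-348) in the wrist view, about 6 mm farther towards -y than the top camera put it. I'll correct by 6 mm, descend and pinch it.

Call:
drive_tool:
  deltas:
    - [[1,6,20,-0.008],[1,6,50,-0.008],[1,6,80,-0.008],[1,6,110,-0.008],[1,6,131,-0.008]]

```text
t: 7.17
tcp_pos: [0.5497, -0.2319, 0.0638]
tool_rot: [0.998, 0.062, -0.002, -0.002]
force: [1.3, 0.3, -0.2]
finger_gap: 0.699
gripper_force: 0.0
```

Call:
drive_tool:
  deltas:
    - [[0,0,0,0],[0,0,0,0],[0,0,0,0],[0,0,0,0],[0,0,0,0]]
  jaw: 12
  force: 60

```text
t: 7.58
tcp_pos: [0.5523, -0.2335, 0.0687]
tool_rot: [0.998, 0.061, 0.001, 0.001]
force: [-0.5, 0.5, -2.2]
finger_gap: 0.247
gripper_force: 60.9
```

Call:
drive_tool:
  deltas:
    - [[0,0,0,0],[0,0,0,0],[0,0,-10,0],[0,0,-20,0],[0,0,-20,0]]

```text
t: 8.0
tcp_pos: [0.5531, -0.2341, 0.09]
tool_rot: [0.998, 0.061, 0.002, 0.002]
force: [0.6, 0.4, -0.7]
finger_gap: 0.247
gripper_force: 60.9
```

Call:
drive_tool:
  deltas:
    - [[0,0,-25,0],[0,0,-55,0],[0,0,-85,0],[0,0,-110,0],[0,0,-122,0]]

```text
t: 8.42
tcp_pos: [0.5533, -0.2342, 0.2138]
tool_rot: [0.998, 0.061, 0.003, 0.002]
force: [-0.1, 0.2, -2.3]
finger_gap: 0.25
gripper_force: 60.8
```

Call:
drive_tool:
  deltas:
    - [[10,-17,0,0.03],[22,-37,0,0.06],[36,-57,0,0.09],[46,-75,0,0.09],[46,-75,0,0.09]]

```text
t: 8.83
tcp_pos: [0.589, -0.1493, 0.2099]
tool_rot: [1.0, 0.018, 0.001, -0.001]
force: [-0.4, -0.1, -1.9]
finger_gap: 0.247
gripper_force: 60.8
```

```bash
python3 - <<'E'
from h import *
s=manip.sense();print(s['tcp_pos'],2*np.arctan2(s['tool_rot'][1],s['tool_rot'][0]),s['q'])
crop('wrist',0,0,512,384,1.5,'pics/w2.png')
E
```

```text
[ 0.58900655 -0.14932271  0.20990443] 0.03605915645540489 [-0.43308519  0.52806016  1.50063542  0.00245674  1.11250793  1.10056552]
```

View pics/w2.png

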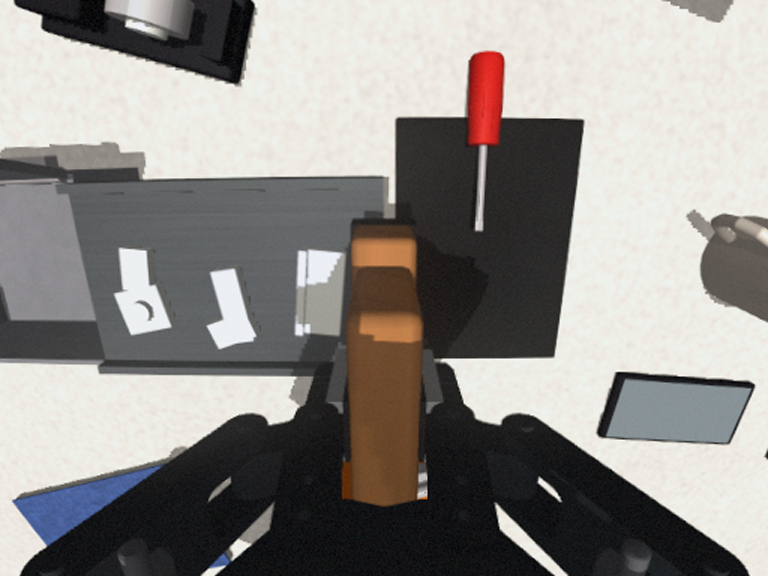

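```bash
python3 - <<'E'
from h import *
f=lambda p,z:print(px2w('wrist',np.array(p)/1.5,[z]*len(p))[:,:2].round(4).tolist())
f([(386,178),(100,372),(70,182),(330,374)],.102)
b=.2099-.062
f([(352,220),(414,220)],b+.018); f([(356,235),(414,237)],b+.048)
E
```

```text
[[0.6525, -0.1508], [0.516, 0.0442], [0.6459, 0.0402], [0.5224, -0.1177]]
[[0.638, -0.1358], [0.639, -0.1634]]
[[0.6374, -0.1394], [0.6375, -0.1614]]
```

Scraper and plate are aligned: scraper centre x .5885, plate centreline x .588, and the foot is 16 mm short of the nearest chip. Lowering now.

Call:
drive_tool:
  deltas:
    - [[0,0,15,0],[0,0,30,0],[0,0,42,0],[0,0,50,0],[0,0,50,0]]

```text
t: 9.3
tcp_pos: [0.5866, -0.1533, 0.1576]
tool_rot: [1.0, 0.016, -0.002, -0.001]
force: [-0.6, -1.0, -2.5]
finger_gap: 0.251
gripper_force: 60.9
```

Call:
drive_tool:
  deltas:
    - [[0,0,2,0],[0,0,4,0],[0,0,4,0]]

```text
t: 9.55
tcp_pos: [0.5884, -0.1535, 0.1558]
tool_rot: [1.0, 0.016, 0.001, 0.0]
force: [-0.8, -0.7, -2.2]
finger_gap: 0.252
gripper_force: 61.1
```

Call:
drive_tool:
  deltas:
    - [[0,0,2,0],[0,0,2,0],[0,0,2,0]]

```text
t: 9.8
tcp_pos: [0.5886, -0.1535, 0.1556]
tool_rot: [1.0, 0.016, 0.001, 0.001]
force: [-1.6, 0.4, 5.9]
finger_gap: 0.249
gripper_force: 61.9
```

Call:
drive_tool:
  deltas:
    - [[0,0,1,0],[0,0,2,0],[0,0,2,0]]

```text
t: 10.05
tcp_pos: [0.5886, -0.1535, 0.1556]
tool_rot: [1.0, 0.017, 0.001, 0.001]
force: [-4.3, 1.8, 15.9]
finger_gap: 0.254
gripper_force: 63.2
```

Contact at about 16 N; I'll ease off 1 mm and wipe.

Call:
drive_tool:
  deltas:
    - [[0,-6,-1,0],[0,-16,-1,0],[0,-27,-1,0],[0,-38,-1,0],[0,-50,-1,0]]

```text
t: 10.47
tcp_pos: [0.5896, -0.1065, 0.1559]
tool_rot: [1.0, 0.017, 0.004, 0.004]
force: [0.2, -5.1, 7.4]
finger_gap: 0.251
gripper_force: 62.2
```

Call:
drive_tool:
  deltas:
    - [[0,-11,0,0],[0,-22,0,0],[0,-33,0,0],[0,-44,0,0],[0,-55,0,0]]

```text
t: 10.88
tcp_pos: [0.588, -0.0511, 0.1559]
tool_rot: [1.0, 0.018, 0.004, 0.004]
force: [0.7, -6.3, 7.6]
finger_gap: 0.251
gripper_force: 62.2
```

```bash
python3 - <<'E'
from h import *
s=manip.sense();print(s['tcp_pos'],2*np.arctan2(s['tool_rot'][1],s['tool_rot'][0]),s['force'])
crop('wrist',0,0,512,384,1.5,'pics/w3.png')
E
```

```text
[ 0.58803112 -0.05108984  0.15586279] 0.03562191563171814 [ 0.73823344 -6.31287617  7.56441768]
```

View pics/w3.png

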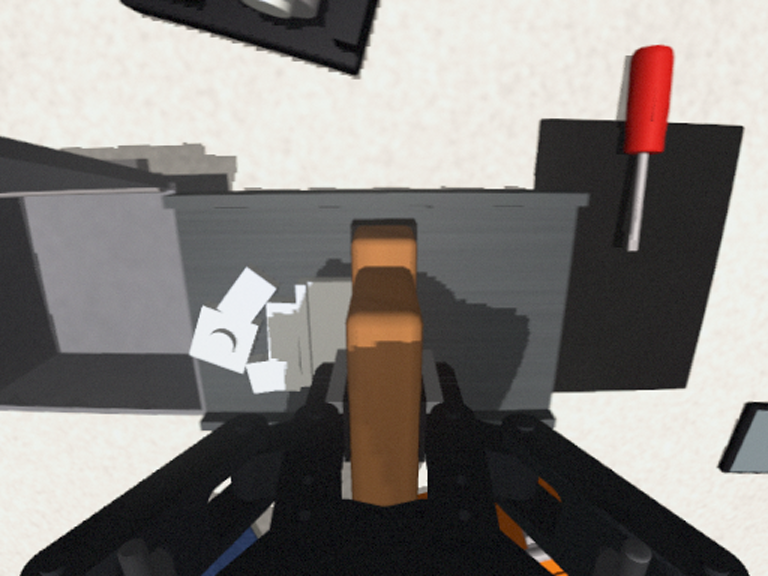

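The chips bunch ahead of the scraper at (190-350, 270-390), all between the lips, and the case is open at the left. Continuing.

Call:
drive_tool:
  deltas:
    - [[0,-10,0,0],[0,-20,0,0],[-1,-30,0,0],[-1,-40,0,0],[-1,-50,0,0]]

```text
t: 11.35
tcp_pos: [0.5855, -0.001, 0.1559]
tool_rot: [1.0, 0.018, 0.004, 0.004]
force: [-0.1, -7.2, 8.9]
finger_gap: 0.25
gripper_force: 62.2
```

Call:
drive_tool:
  deltas:
    - [[0,-10,0,0],[0,-20,0,0],[0,-30,0,0],[0,-40,0,0],[0,-50,0,0]]

```text
t: 11.77
tcp_pos: [0.5835, 0.0494, 0.1557]
tool_rot: [1.0, 0.018, 0.004, 0.003]
force: [-0.1, -5.3, 8.5]
finger_gap: 0.247
gripper_force: 62.3
```

Call:
drive_tool:
  deltas:
    - [[0,-8,-1,0],[0,-17,-1,0],[0,-26,-1,0],[0,-30,-1,0],[0,-30,-1,0]]

```text
t: 12.18
tcp_pos: [0.5784, 0.0833, 0.1527]
tool_rot: [1.0, 0.017, -0.001, -0.001]
force: [-0.5, -0.7, -1.7]
finger_gap: 0.25
gripper_force: 60.7
```

```bash
python3 - <<'E'
from h import *
s=manip.sense();print(s['tcp_pos'],2*np.arctan2(s['tool_rot'][1],s['tool_rot'][0]),s['force'])
a=vision.snapshot('wrist');b=vision.snapshot('top')[115:235,160:370]
a=cv2.resize(a,(464,348));b=cv2.resize(b,(420,240))
o=np.zeros((600,470,3),np.uint8);o[:348,:464]=a;o[350:590,:420]=b
cv2.imwrite('pics/w4.png',cv2.resize(o[:,:,::-1],None,fx=1,fy=1))
E
```

```text
[0.57844183 0.08328144 0.15269148] 0.03396256413646207 [-0.53429484 -0.67520548 -1.71686887]
```

View pics/w4.png

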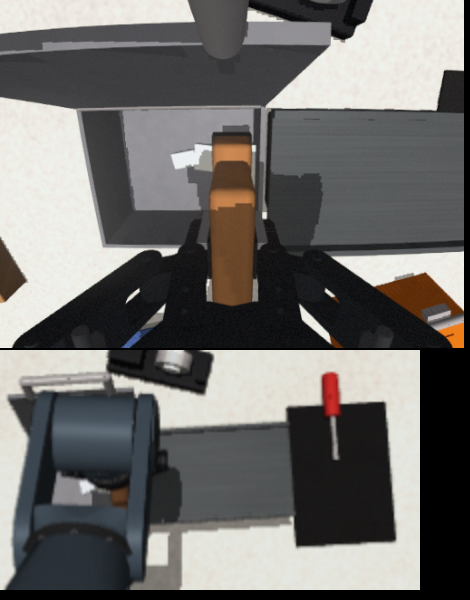

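All chips have left the plate. Two show inside the case at (190,155) in the wrist view; the scraper may be hiding the third. I'll lift and carry the scraper back, looking again on the way.

Call:
drive_tool:
  deltas:
    - [[0,0,-15,0],[0,0,-32,0],[0,0,-48,0],[0,0,-60,0],[0,0,-60,0]]

```text
t: 12.7
tcp_pos: [0.5811, 0.0814, 0.2156]
tool_rot: [1.0, 0.016, 0.003, 0.0]
force: [-0.2, 0.4, -1.6]
finger_gap: 0.248
gripper_force: 60.7
```

Call:
drive_tool:
  deltas:
    - [[-4,28,0,0],[-9,66,0,0],[-14,104,0,0],[-19,142,0,0],[-24,175,0,0]]

```text
t: 13.12
tcp_pos: [0.5602, -0.0962, 0.2121]
tool_rot: [1.0, 0.016, -0.001, -0.0]
force: [0.2, 0.7, -1.1]
finger_gap: 0.25
gripper_force: 61.0
```

Call:
drive_tool:
  deltas:
    - [[-5,35,0,0],[-10,75,0,0],[-14,110,0,0],[-17,141,0,0],[-17,141,0,0]]

```text
t: 13.53
tcp_pos: [0.5484, -0.2425, 0.2122]
tool_rot: [1.0, 0.013, 0.0, 0.002]
force: [0.5, 0.2, -1.3]
finger_gap: 0.255
gripper_force: 60.8
```

```bash
python3 - <<'E'
from h import *
s=manip.sense();print(s['tcp_pos'],2*np.arctan2(s['tool_rot'][1],s['tool_rot'][0]),s['force'])
a=vision.snapshot('wrist');b=vision.snapshot('top')[105:235,160:370]
a=cv2.resize(a,(373,280));b=cv2.resize(b,(504,312),interpolation=cv2.INTER_CUBIC)
o=np.zeros((600,510,3),np.uint8);o[:280,:373]=a;o[284:596,:504]=b
cv2.imwrite('pics/w5.png',o[:,:,::-1])
E
```

```text
[ 0.54840153 -0.24247561  0.21222155] 0.026833469016250933 [ 0.51203777  0.18288771 -1.25770471]
```

View pics/w5.png

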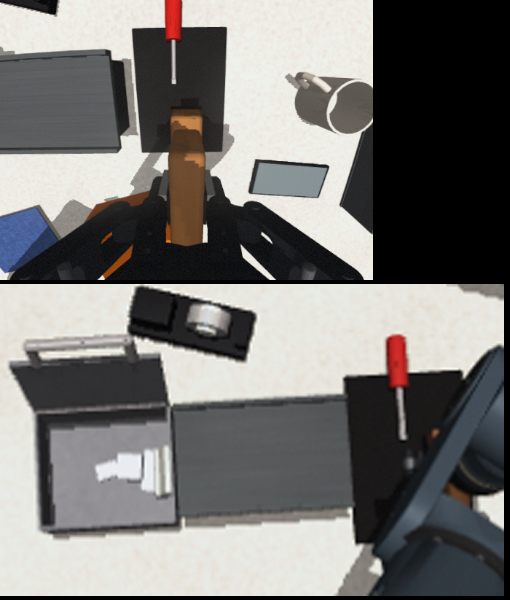

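The top view shows the chips inside the case at (95-172, 445-495), the plate empty and the lid open. Now I'll set the scraper down.

Call:
drive_tool:
  deltas:
    - [[0,0,30,0],[0,0,65,0],[0,0,100,0],[0,0,128,0],[0,0,138,0]]

```text
t: 14.05
tcp_pos: [0.5456, -0.2317, 0.0706]
tool_rot: [1.0, 0.017, -0.004, -0.003]
force: [-1.2, 0.6, -2.0]
finger_gap: 0.25
gripper_force: 60.8
```

Call:
drive_tool:
  deltas:
    - [[0,0,0,0],[0,0,2,0],[0,0,4,0],[0,0,4,0]]

```text
t: 14.38
tcp_pos: [0.5499, -0.2358, 0.0729]
tool_rot: [1.0, 0.017, 0.001, 0.001]
force: [-0.2, 0.6, -1.3]
finger_gap: 0.249
gripper_force: 60.8
```

Call:
drive_tool:
  deltas:
    - [[0,0,2,0],[0,0,4,0],[0,0,4,0],[0,0,4,0]]

```text
t: 14.72
tcp_pos: [0.5488, -0.2355, 0.0677]
tool_rot: [1.0, 0.016, 0.0, 0.0]
force: [-0.6, 0.7, -0.8]
finger_gap: 0.249
gripper_force: 61.0
```

Call:
drive_tool:
  deltas:
    - [[0,0,1,0],[0,0,2,0],[0,0,2,0]]

```text
t: 14.97
tcp_pos: [0.5489, -0.2355, 0.0677]
tool_rot: [1.0, 0.016, 0.0, 0.0]
force: [-3.0, 2.6, 12.2]
finger_gap: 0.251
gripper_force: 62.7
```

Contact with the mat at 12 N. I'll ease off, open, and retreat straight up.

Call:
drive_tool:
  deltas:
    - [[0,0,-1,0],[0,0,-1,0],[0,0,-1,0]]

```text
t: 15.22
tcp_pos: [0.5489, -0.2355, 0.0677]
tool_rot: [1.0, 0.016, 0.0, 0.0]
force: [-2.1, 1.7, 7.5]
finger_gap: 0.252
gripper_force: 62.2
```

Call:
drive_tool:
  deltas:
    - [[0,0,0,0],[0,0,0,0],[0,0,0,0],[0,0,0,0],[0,0,0,0]]
  jaw: 55

```text
t: 15.63
tcp_pos: [0.5487, -0.2355, 0.066]
tool_rot: [1.0, 0.016, -0.0, -0.0]
force: [0.2, -0.6, -0.6]
finger_gap: 0.645
gripper_force: 0.0
```

Call:
drive_tool:
  deltas:
    - [[0,0,-15,0],[0,0,-40,0],[0,0,-75,0],[0,0,-115,0],[0,0,-150,0]]

```text
t: 16.05
tcp_pos: [0.5486, -0.2354, 0.2179]
tool_rot: [1.0, 0.016, -0.0, -0.0]
force: [1.5, -0.5, 0.7]
finger_gap: 0.647
gripper_force: 0.0
```

Call:
drive_tool:
  deltas:
    - [[0,0,-20,0],[0,0,-20,0],[0,0,-20,0],[0,0,-20,0],[0,0,-20,0]]

```text
t: 16.47
tcp_pos: [0.5476, -0.2347, 0.2343]
tool_rot: [1.0, 0.016, -0.002, -0.001]
force: [0.3, 0.1, -0.2]
finger_gap: 0.641
gripper_force: 0.0
```

```bash
python3 - <<'E'
from h import *
s=manip.sense();print(s['t'],s['tcp_pos'],s['force'],s['finger_gap'])
a=vision.snapshot('wrist');b=vision.snapshot('scene')[90:270,130:350];c=vision.snapshot('top')[145:210,165:245]
o=np.zeros((600,800,3),np.uint8);o[:280,:373]=cv2.resize(a,(373,280));o[:320,376:776]=cv2.resize(b,(400,320),interpolation=cv2.INTER_CUBIC);o[324:584,:320]=cv2.resize(c,(320,260),interpolation=cv2.INTER_CUBIC)
cv2.imwrite('pics/w6.png',o[:,:,::-1])
E
```

```text
16.4667 [ 0.54759836 -0.23471306  0.23431144] [ 0.28162541  0.13269832 -0.19000621] 0.6410382179594144
```

View pics/w6.png

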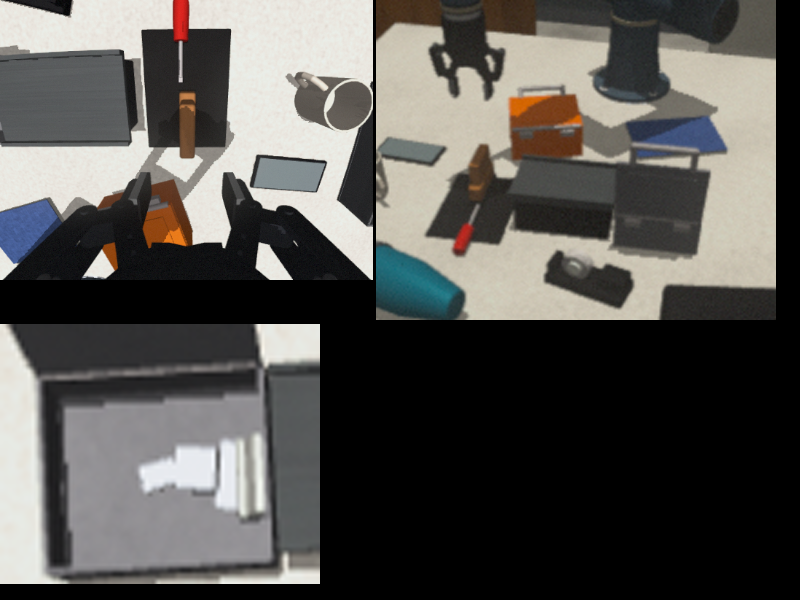

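The scraper stands upright and free on the mat at (187,125), the lid is open at (660,200), the plate is empty, and all the chips are inside the case at (140-265, 435-520). One chip leans on the wall. I'll hand it in.

```bash
python3 -c "
from station import manip
print(manip.sign_off())"
```

```text
the job is handed in; nothing more can be done
None
```

I handed the job in at about 16.5 s of the 72 s: the lid is open on its stop, all three chips are in the scrap case (one leans against its wall), and the scraper stands released on its mat; the hand-in gave no verdict.

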